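# Clamp a picture frame in the ratchet framing jig

### The job

The ratchet clamp on the framing jig was left run out: slide the guard off its release button and hold the button down until the toothed bar has sprung all the way back. Move the picture frame into the bay, flat on the board and flush against the back rail, then pump the lever, full stroke and full return each time, until the frame sits tight against the stop bar with the pad's spring pushed in by at least 5 mm (more is fine). Move the bar only with the lever, never by hand, slide the guard fully back over the button at the end, and leave the other things on the table alone.

Things in the scene. Friction and masses are not known exactly. Their poses are not given: they have to be found in the camera images.
- jig: Framing jig: plywood board 18 mm thick, fixed to the table, carrying a back rail and a grey ratchet clamp. Origin at table height under the pad's face when the bar is fully back; +x points away from the robot (within 0.25 rad), +y is the clamping direction along the toothed bar, z up. Board: x -210..100, y -260..220 mm, top z 18 mm. 'Jig x, y, z' below are in this frame.
- clamp_top (a point): Middle of the clamp's top plate, at jig x 0, y -94, z 68 mm (plate x within 23, y -142..-46 mm). The grey housing is 46 mm wide, y -254..-46; behind y -142 its cheeks are only 52 mm high and the lever stands up between them. Its feet reach x 43 mm either side, z 24 mm. The steel bar runs along y at x 0, z 30..47 mm, teeth 8 mm apart.
- rail_face (a point): Middle of the working face of the wooden back rail, fixed at jig x 75, y 88, z 31 mm; the face looks to jig -x and spans y -30..205 mm, top z 45 mm. The bay is the room on the board between the pad (jig y 0 with the bar back) and the stop bar, closed on the far side by this rail and open towards the robot.
- bar (a joint): Travel in m of the toothed bar, with the pad on its front end, along jig +y: 0 fully back, 0.068 most. Starts 0.039 to 0.064, leaving the bay too short for the frame. A 2 to 3 N spring pulls it back; a pawl holds it at 8 mm steps (7.5, 15.5, 23.5 mm ..) unless the button is fully down: then it runs back in 1 to 2.5 s. If the button comes up early the pawl catches the bar again.
- rack: The steel toothed bar together with the pad on its front end: the fingers must not push or pull these. Axes as the jig's; the origin is the jig's origin moved along jig y by the bar's travel.
- pad (a joint): How far the spring pad on the bar's front end is pushed in, in m: 0 free, 0.024 most; 2 N to start, then 1 N per mm. The pad is a steel plate with a rubber face, jig x within 25 mm, z 20..50 mm, 10 mm thick, on an 11 mm pin. Its face is at jig y = bar travel - push-in.
- lever (a joint): Pump lever angle in rad: 0 at rest (leans 0.30 rad to jig -y), 0.596 at the forward stop (leans 0.30 to +y). Pivot line along jig x through y -177, z 20 mm. A spring returns it. Pushed past 0.55, then let back below 0.03, it moves the bar one 8 mm tooth; less gains nothing. Push at the grip: 3 to 5 N with the pad free, up to 14 N against the pad's spring.
- lever_grip (a point): Point on the axis of the lever's black round grip, 92 mm from the pivot, moving with it; at rest at jig x 0, y -204, z 108 mm. The grip is 18 mm thick, 66 to 112 mm from the pivot (z 83..127 mm at rest), free on all sides.
- guard (a joint): Travel in m of the sliding guard along jig +y: 0 fully over the release button, 0.046 fully open (stop). It stays where it is left; about 2 N moves it.
- guard_rib (a point): Middle of the upright rib on top of the guard, moving with it; with the guard shut at jig x 0, y -109, z 94 mm. The rib is 34 mm long along x, 5 mm thick along y, z 88 (the guard's top) to 100 mm. The guard is a grey hood 40 x 36 mm (x, y), centred under the rib, open at both y ends.
- release_top (a point): Centre of the top of the release button: dark, round, 24 mm across, at jig x 0, y -109, z 82 mm when up. It goes down 6 mm; about 4 N holds it fully down; it springs back up.
- stop_face (a point): Middle of the working face, looking to jig -y, of the wooden stop bar: jig x 0, z 31.5 mm, y 150 to 166 mm (bolted down at another place each time; it does not move). The bar is 22 mm thick behind this face, spans jig x -50..70 mm, top z 45 mm, bolt heads to z 53 mm.
- frame_mid (a point): Centre, half-way up, of the loose picture frame. Dark wood, 0.17 to 0.35 kg, open in the middle: outside 150 mm along its x, 130 mm along its y, 22 mm high; sides 22 mm wide, opening 106 x 86 mm. Starts flat on the near part of the board, turned up to 0.2 rad. Home: its x along jig x, centre at jig x 0 (flush with the back rail), z 29 mm, and 65 mm before the stop's face.
- air_can: Bystander: air duster can, 66 mm thick, 210 mm high, origin under its centre, on the table beyond the jig.
- loupe_mid (a point): Bystander: black loupe, 50 mm thick, 52 mm high, on the near part of the board beside the clamp; this is its centre, 26 mm up.
- film_box: Bystander: yellow film carton 105 x 135 x 34 mm, origin under its centre, on the table beyond the jig.
- jar: Bystander: clear jar with a black lid, 72 mm thick, 72 mm high, origin under its centre, on the table beyond the jig.
Not all that is in view belongs to the job. Leave any blue or pink look-alike of the part that bears frame_mid alone.

How it is judged:
By the outcome, as a careful person would: the job done as asked, in the order asked, and still so for the second after the job is handed in, with the robot touching nothing.
It also fails if it takes over 64 s, if anything falls off the work surface, if the arm or the gripper's body presses on something with over 40 N, if the wrist force passes 120 N, or if a joint passes its speed limit or range.

### The arm

A 6-joint arm with a two-finger parallel gripper is mounted at the origin on the work surface. World frame = base frame: x ahead of the robot, y to its left, z up, the work surface at z = 0. Lengths are in m, angles in degrees, forces in N, time in s.
With the tool pointing down it reaches from about 0.3 to 0.75 m from the base axis. Payload 8.5 kg.
Tool frame: the origin (TCP) lies at the very end of the fingers, on their centre line; the grasp point (between the pads) lies 19 mm behind it (env.pinch_z is the distance from the TCP to the grasp point, in m); z points along the fingers, y is the line along which they close (so a half turn about z gives the same grasp; the last joint's range is limited). The gripper opens to 85 mm and grips with 20 to 120 N. Pads are 22 mm wide; open, the fingers measure 114 mm over their backs; the gripper's body (76 mm by 85 mm) begins 54 mm behind the grasp point. The pads swing forward as they close: fully open they stand 13 mm farther back than shut.
Start: joints at [56.935, 21.807, 74.336, -0, 83.858, -12.336], TCP at [0.195, 0.514, 0.231] pointing down, gripper open.
Joint ranges: [-178.18, 178.18], [-50.72, 133.34], [12.68, 142.11], [-81.47, 261.47], [9.98, 163.14], [-165.26, 165.26]. Speed limits (degrees/s): [136.94, 136.94, 180, 180, 180, 180].

### API

Orientations are given as a 3x3 rotation matrix whose columns are the frame's x, y, z axes.
In Python, from rig import env, viewer gives the robot as it stands.
- The arm moves only by the tool drive_tool, never from a script. Its argument "series" is a list of rows, each a list of 3 entries, a list of its own where there are three numbers: the shift along the tool's x, y, z in m, then the turn about the tool's z in degrees, then the finger opening in m, from 0 to 0.0854. A call has 1 to 20 rows; each row is the pose to reach, as a shift and turn from the pose commanded when the call began, along the tool's axes at that moment; what a row does not reach only later rows make up. A row lasts 1/10 s, in which the tool goes at most 50 mm and 8.59 degrees, less where a joint would pass 70% of its speed; a pose out of reach is approached as far as the arm can. A call with a gripper value outside its range is refused whole. The fingers move at their own pace and stop on an object; "newtons" is the grip in N (left out, the last holds). Time passes only in rows, so rows that repeat a pose let the fingers close. It gives the time, the measured TCP pose, the force, the opening and the grip force at its end, in the units of the state.
- env.observe(): the state, without advancing time (a new reading comes with each control period).
- viewer.get_image(name): name is "scene" or "top"; returns a dict with "img" (400x640x3 uint8, red, green, blue), "depth" (400x640 float32, m along the optical axis (not along the pixel's ray), 0 where there is no reading), "camera_matrix" (3x3 intrinsics, pixels), "distortion" ([k1, k2, p1, p2, k3] as OpenCV has them; the pictures are not rectified), "rvec" (rotation vector, rad) and "tvec" (3), from world to camera coordinates, as OpenCV has them. Camera axes: x right, y down, z forward; pixel columns grow to the right and rows downward; lengths in m; the calibration is good to about 2 mm. A picture is of the moment at which its call begins.
- env.close_job(): hands the job in; it is judged then, once.
The state is a dict: "time_s": time; "q": joint angles; "qvel": joint speeds; "joint_efforts": joint torques, N m; "position": TCP position; "tool_rot": TCP orientation; "ft_force": force on the tool from outside, world axes, zero at the start; "wrist_torque": the same for the moment, N m; "grip_width": finger opening in m; "gripper_force": force on a finger pad.
Only numpy, scipy, OpenCV 4.12 (cv2) and the standard library are available. Lean on these libraries where they do the work, as an engineer would, in place of code of your own. Each camera call takes 0.05 s, during which the arm holds its last target. There are 200 camera calls.

## Working session

There is one attempt and no reset: what is moved stays moved. The work goes in short steps, Python scripts to look and compute and a tool call to move; the robot and the scene stay as the last step left them, time stands still between calls to the robot, and variables do not carry over. Pictures are saved under pics/ and viewed, at most 10 in all, crops included, and the job is handed in when it is done.

Besides the shell and the picture viewer there is one more tool, called as name(argument=value, ...), one argument or row to a line, values as JSON. drive_tool: Moves the arm, as the interface text tells. Its arguments: {"type":"object","properties":{"series":{"type":"array"},"newtons":{"type":"number"}},"required":["series"]}

```bash
mkdir -p pics; ls; cat > h.py <<'E'
import numpy as np, cv2
from rig import env, viewer
def cap(n):
    d=viewer.get_image(n); return d
def save(d,f,crop=None,s=1):
    im=d['img'][:,:,::-1]
    if crop: im=im[crop[1]:crop[3],crop[0]:crop[2]]
    cv2.imwrite('pics/'+f,cv2.resize(im,None,fx=s,fy=s,interpolation=cv2.INTER_CUBIC))
def cloud(d):
    h,w=d['depth'].shape
    u,v=np.meshgrid(np.arange(w),np.arange(h))
    p=cv2.undistortPoints(np.stack([u,v],-1).reshape(-1,1,2).astype(np.float64),d['camera_matrix'],d['distortion']).reshape(h,w,2)
    z=d['depth'][...,None]
    P=np.concatenate([p*z,z],-1)
    R=cv2.Rodrigues(np.array(d['rvec'],float))[0]
    W=(P-np.array(d['tvec']).reshape(3))@R
    W[d['depth']==0]=np.nan
    return W
E
python3 - <<'E'
from h import *
t=cap('top'); s=cap('scene')
save(t,'top0.png',s=1.25); save(s,'scene0.png',s=1.25)
np.savez('d0.npz',t=cloud(t),s=cloud(s),ti=t['img'],si=s['img'])
o=env.observe(); print({k:np.round(v,3).tolist() for k,v in o.items()}, env.pinch_z)
E
```

```text
pics
{'time_s': 0.1, 'q': [56.935, 21.838, 74.379, -0.0, 83.86, -12.337], 'qvel': [0.14, 0.008, -0.219, -0.085, -0.031, -0.015], 'joint_efforts': [0.005, -44.921, -23.166, -0.0, 0.004, -0.0], 'position': [0.195, 0.514, 0.231], 'tool_rot': [[-0.935, 0.354, -0.001], [0.354, 0.935, -0.001], [0.0, -0.001, -1.0]], 'ft_force': [-0.119, 0.76, 0.351], 'wrist_torque': [0.018, 0.044, 0.047], 'gripper_force': 0.0, 'grip_width': 0.085} 0.0187
```

View pics/top0.png

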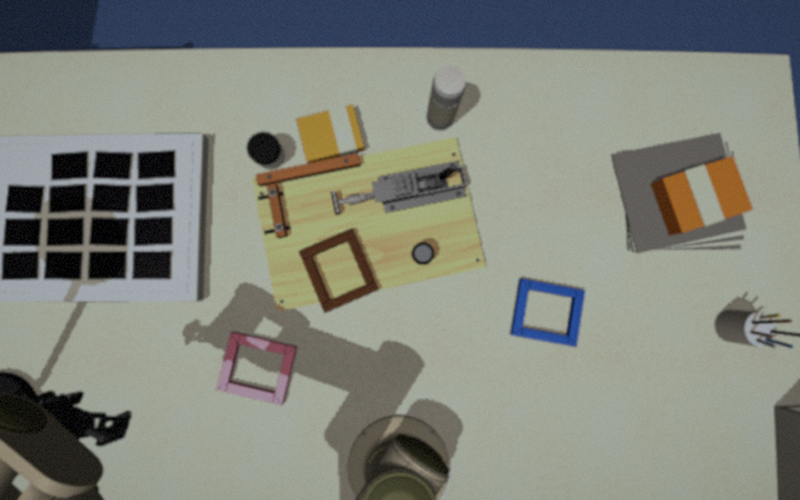

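View pics/scene0.png

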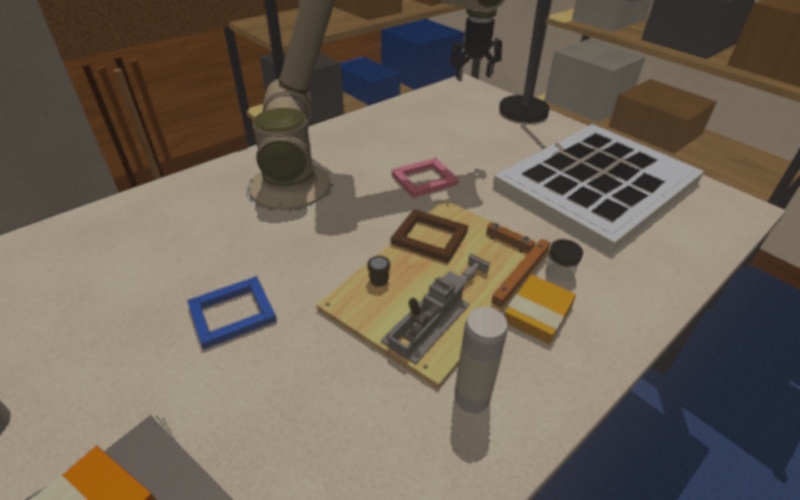

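Top picture (800 px wide): the board spans (255–485, 140–305), with the clamp at (420,185), rail at (310,168) and stop at (278,210). There are three frames: dark wood at (340,270) on the board, blue at (548,312) and pink at (257,368). The dark wood one on the board fits the description. The loupe is at (422,252).

```bash
cat > m.py <<'E'
from h import *
f=np.load('d0.npz'); W=f['t']; im=f['ti'].astype(int)
z=W[...,2]; x=W[...,0]; y=W[...,1]
h,w=z.shape; u,v=np.meshgrid(np.arange(w),np.arange(h))
box=(u>190)&(u<400)&(v>100)&(v<255)
b=box&(z>0.012)&(z<0.024)
n,l,st,_=cv2.connectedComponentsWithStats((box&(z>0.011)&(z<.06)).astype(np.uint8))
k=1+np.argmax(st[1:,4]); pts=np.stack([x,y],-1)[(l==k)&b].astype(np.float32)
print('board',cv2.minAreaRect(pts),len(pts),np.nanmedian(z[b]))
dark=(im.sum(-1)<260)
fr=dark&(u>235)&(u<305)&(v>180)&(v<252)&(z>.033)&(z<.047)
P=np.stack([x,y],-1)[fr].astype(np.float32); print('frame',cv2.minAreaRect(P),len(P),np.median(z[fr]))
st=(u>205)&(u<232)&(v>145)&(v<190)&(z>.038)&(z<.05); P=np.stack([x,y],-1)[st].astype(np.float32); print('stop',cv2.minAreaRect(P),len(P))
ra=(u>200)&(u<292)&(v>120)&(v<150)&(z>.038)&(z<.05); P=np.stack([x,y],-1)[ra].astype(np.float32); print('rail',cv2.minAreaRect(P),len(P))
lo=(u>325)&(u<350)&(v>190)&(v<215)&(z>.055); print('loupe',x[lo].mean(),y[lo].mean(),z[lo].max(),len(x[lo]))
hi=(u>300)&(u<378)&(v>125)&(v<165)&(z>.08);
for a in np.stack([u,v],-1)[hi][::3]: print(a,np.round(W[a[1],a[0]],3),end=';')
E
python3 m.py
python3 - <<'E'
from h import *
d=np.load('d0.npz')
a=dict(img=d['ti']); save(a,'crop0.png',(195,100,395,250),4)
E
```

```text
board ((0.5537256598472595, 0.0669313371181488), (0.3264845609664917, 0.4830363988876343), 11.615876197814941) 13854 0.018213118320135422
frame ((0.4372871220111847, 0.12873542308807373), (0.1470240205526352, 0.1290048211812973), 23.048696517944336) 1275 0.039974548509488526
stop ((0.5756840705871582, 0.2704353630542755), (0.1320420652627945, 0.036854591220617294), 20.096132278442383) 337
rail ((0.680344820022583, 0.20369386672973633), (0.0744127407670021, 0.23540480434894562), 15.526805877685547) 827
loupe 0.4705311703065653 -0.05586634453168697 0.0756593088676096 269
[357 134] [ 0.644 -0.104  0.127];[360 134] [ 0.644 -0.111  0.128];[358 135] [ 0.641 -0.106  0.127];[361 135] [ 0.642 -0.114  0.125];[357 136] [ 0.638 -0.103  0.128];[360 136] [ 0.639 -0.111  0.127];[353 137] [ 0.642 -0.095  0.104];[356 137] [ 0.636 -0.101  0.128];[359 137] [ 0.636 -0.108  0.128];[362 137] [ 0.636 -0.117  0.125];[354 138] [ 0.637 -0.097  0.111];[357 138] [ 0.633 -0.103  0.127];[360 138] [ 0.633 -0.111  0.128];[326 139] [ 0.641 -0.024  0.085];[353 139] [ 0.635 -0.095  0.111];[356 139] [ 0.632 -0.101  0.1
[... 1881 characters left out ...]
 -0.024  0.088];[316 151] [0.607 0.003 0.088];[319 151] [ 0.607 -0.005  0.089];[322 151] [ 0.605 -0.013  0.099];[325 151] [ 0.607 -0.021  0.088];[328 151] [ 0.608 -0.029  0.087];[318 152] [ 0.605 -0.003  0.085];[321 152] [ 0.605 -0.011  0.085];[324 152] [ 0.605 -0.019  0.088];[328 152] [ 0.604 -0.029  0.089];[317 153] [0.602 0.    0.089];[320 153] [ 0.602 -0.008  0.089];[323 153] [ 0.601 -0.016  0.092];[326 153] [ 0.602 -0.024  0.088];[329 153] [ 0.601 -0.032  0.091];[318 154] [ 0.599 -0.003  0.092];[321 154] [ 0.599 -0.011  0.089];[324 154] [ 0.599 -0.019  0.089];[327 154] [ 0.601 -0.027  0.081];[318 155] [ 0.597 -0.003  0.085];[321 155] [ 0.597 -0.011  0.084];[317 156] [0.595 0.    0.081];
```

View pics/crop0.png

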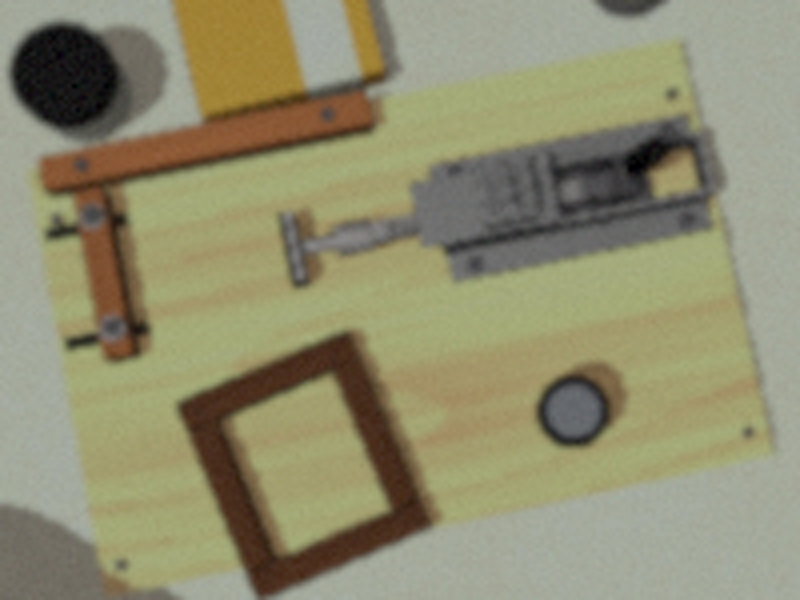

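The crop confirms it: the dark brown frame (crop 305,465), the pad at (295,248) and the lever at (655,150). Next I fit the jig pose against a height model.

```bash
cat > fit.py <<'E'
from h import *
from scipy.optimize import differential_evolution, minimize
f=np.load('d0.npz')
Ws=[]
for c,bx in (('t',(190,100,400,255)),('s',(230,150,480,310))):
    W=f[c][bx[1]:bx[3],bx[0]:bx[2]].reshape(-1,3); W=W[np.isfinite(W).all(1)&(W[:,2]<.11)]; Ws.append(W)
def J(W,p):
    c,s=np.cos(p[2]),np.sin(p[2]); d=W[:,:2]-p[:2]
    return np.c_[d@[c,s],d@[-s,c],W[:,2]]
def cost(p,W):
    q=J(W,p); x,y,z=q.T; H=np.zeros(len(q)); 
    inb=lambda a,b,c,d:(x>a)&(x<b)&(y>c)&(y<d)
    use=inb(-230,.12,-.28,.24)&~inb(-.3,-.08,-.2,.2)
    H[inb(-.21,.1,-.26,.22)]=.018
    H[inb(-.043,.043,-.254,-.046)]=.024
    H[inb(-.023,.023,-.142,-.046)]=.068
    H[inb(.075,.097,-.03,.205)]=.045
    H[inb(-.05,.07,p[3],p[3]+.022)]=.045
    H[inb(-.02,.02,-.127,-.091)]=.088
    use&=~inb(-.023,.023,-.27,-.142)&~inb(-.03,.03,-.046,.09)&(x<.105)&(x>-.225)&(y>-.28)&(y<.24)
    return np.minimum(np.abs(z-H),.015)[use].mean()
for n,W in zip('ts',Ws):
  r=differential_evolution(cost,[(.58,.64),(.07,.13),(.1,.3),(.14,.175)],args=(W,),seed=1,tol=1e-7,maxiter=150)
  print(n,np.round(r.x,4),r.fun)
  q=J(W,r.x)
  m=(np.abs(q[:,0])<.016)&(q[:,2]>.094)&(q[:,1]>-.13)&(q[:,1]<-.05); print('rib y',np.median(q[m,1]),np.mean(q[m,0]),m.sum())
  m=(np.abs(q[:,0])<.03)&(q[:,2]>.040)&(q[:,2]<.06)&(q[:,1]>.02)&(q[:,1]<.1); print('pad y pct',np.percentile(q[m,1],[5,50,90,98]),m.sum())
  m=(np.abs(q[:,0])<.02)&(q[:,2]>.1)&(q[:,1]<-.15); print('lever',q[m].mean(0),m.sum())
E
python3 fit.py
```

```text
t [0.5966 0.0955 0.1975 0.1644] 0.0023102981514982273
rib y -0.10896676584810648 -0.00021122944547681633 23
pad y pct [0.02659606 0.04106585 0.0456629  0.04682042] 78
lever [-0.00307303 -0.19636196  0.10431946] 12
s [0.5969 0.099  0.2048 0.1625] 0.0033376068805720293
rib y -0.1116980657651902 0.0006998848080797084 34
pad y pct [0.02855899 0.036834   0.04249862 0.04495239] 87
lever [ 0.00424123 -0.20909219  0.10404342] 15
```

```bash
cat >> h.py <<'E'
O=np.array([.5967,.0965]); YAW=.199
def w2j(p):
    c,s=np.cos(YAW),np.sin(YAW); d=np.array(p)[:2]-O; return np.array([c*d[0]+s*d[1],-s*d[0]+c*d[1],p[2]])
def go(*tg):
    """targets (jig x,y,z in mm, tool-y heading relative to jig y in deg or None)"""
    o=env.observe(); R=np.array(o['tool_rot']); p=np.array(o['position'])
    print('t',round(o['time_s'],2),'jig mm',np.round(w2j(p)*1000,1),'heading',round(np.degrees(np.arctan2(-R[0,1],R[1,1])-YAW),1),'F',np.round(o['ft_force'],1),'grip',round(o['grip_width'],4),round(o['gripper_force'],1))
    print('jigx in tool',np.round(R.T@[np.cos(YAW),np.sin(YAW),0],4),'jigy',np.round(R.T@[-np.sin(YAW),np.cos(YAW),0],4))
    for x,y,z,h in tg:
        c,s=np.cos(YAW),np.sin(YAW); w=np.array([O[0]+(c*x-s*y)/1e3,O[1]+(s*x+c*y)/1e3,z/1e3])
        cur=np.arctan2(-R[0,1],R[1,1])-YAW
        print((x,y,z),'shift',np.round(R.T@(w-p),4).tolist(),'turn',round(-(h-np.degrees(cur)),1) if h is not None else 0)
E
python3 -c "
from h import *
go((0,-109,150,0),(0,-109,91,0))"
```

```text
t 0.1 jig mm [-311.7  488.9  230.8] heading -32.1 F [-0.1  0.8  0.4] grip 0.0853 0.0
jigx in tool [-0.8468  0.5318 -0.0009] jigy [ 0.5318  0.8468 -0.001 ]
(0, -109, 150) shift [-0.582, -0.3405, 0.0811] turn -32.1
(0, -109, 91) shift [-0.582, -0.3404, 0.1401] turn -32.1
```

drive_tool(
  series=[
    [[-0.582,-0.3405,0.03],-32.1,0.03],
    [[-0.582,-0.3405,0.03],-32.1,0.03],
    [[-0.582,-0.3405,0.03],-32.1,0.03],
    [[-0.582,-0.3405,0.03],-32.1,0.03],
    [[-0.582,-0.3405,0.03],-32.1,0.03],
    [[-0.582,-0.3405,0.03],-32.1,0.03],
    [[-0.582,-0.3405,0.03],-32.1,0.03],
    [[-0.582,-0.3405,0.03],-32.1,0.03],
    [[-0.582,-0.3405,0.03],-32.1,0.03],
    [[-0.582,-0.3405,0.03],-32.1,0.03],
    [[-0.582,-0.3405,0.03],-32.1,0.03],
    [[-0.582,-0.3405,0.03],-32.1,0.03],
    [[-0.582,-0.3405,0.03],-32.1,0.03],
    [[-0.582,-0.3405,0.03],-32.1,0.03],
    [[-0.582,-0.3405,0.03],-32.1,0.03],
    [[-0.582,-0.3405,0.03],-32.1,0.03],
    [[-0.582,-0.3405,0.03],-32.1,0.03],
    [[-0.582,-0.3405,0.03],-32.1,0.03],
    [[-0.582,-0.3405,0.06],-32.1,0.03],
    [[-0.582,-0.3405,0.081],-32.1,0.03],
  ],
  newtons=20,
)

```text
time_s: 2.1
position: [0.6179, -0.009, 0.1498]
tool_rot: [[-0.98, -0.199, 0.0], [-0.199, 0.98, -0.0], [-0.0, -0.0, -1.0]]
ft_force: [0.3, 0.3, -0.4]
grip_width: 0.0299
gripper_force: 0.0
```

```bash
python3 -c "
from h import *
go((0,-109,150,0),(0,-109,91.5,0),(0,-62,91.5,0))"
```

```text
t 2.1 jig mm [-1.000e-01 -1.076e+02  1.498e+02] heading 0.1 F [ 0.3  0.3 -0.4] grip 0.0299 0.0
jigx in tool [-1.e+00 -9.e-04  3.e-04] jigy [-9.e-04  1.e+00 -1.e-04]
(0, -109, 150) shift [-0.0001, -0.0014, -0.0002] turn 0.1
(0, -109, 91.5) shift [-0.0001, -0.0014, 0.0583] turn 0.1
(0, -62, 91.5) shift [-0.0001, 0.0456, 0.0583] turn 0.1
```

drive_tool(
  series=[
    [[0,-0.001,0.03],0,0.03],
    [[0,-0.001,0.05],0,0.03],
    [[0,-0.001,0.0585],0,0.03],
    [[0,-0.001,0.0585],0,0.0],
    [[0,-0.001,0.0585],0,0.0],
    [[0,-0.001,0.0585],0,0.0],
    [[0,-0.001,0.0585],0,0.0],
  ],
)

```text
time_s: 2.8
position: [0.6189, -0.0105, 0.0928]
tool_rot: [[-0.98, -0.197, 0.001], [-0.197, 0.98, 0.001], [-0.002, 0.0, -1.0]]
ft_force: [-1.4, 4.0, 2.4]
grip_width: 0.004
gripper_force: 23.4
```

drive_tool(
  series=[
    [[0,0.008,0],0,0],
    [[0,0.016,0],0,0],
    [[0,0.024,0],0,0],
    [[0,0.032,0],0,0],
    [[0,0.04,0],0,0],
    [[0,0.044,0],0,0],
    [[0,0.044,0],0,0],
  ],
)

```text
time_s: 3.5
position: [0.6101, 0.0331, 0.0928]
tool_rot: [[-0.98, -0.198, 0.002], [-0.198, 0.98, -0.0], [-0.001, -0.001, -1.0]]
ft_force: [-1.8, 0.8, 7.0]
grip_width: 0.0043
gripper_force: 23.9
```

```bash
python3 -c "
from h import *
go((0,-62,91.5,0))
t=cap('top'); W=cloud(t); q=np.array([w2j(p) for p in W.reshape(-1,3)]).reshape(W.shape)
save(t,'top1.png',(270,100,400,200),6)"
```

```text
t 3.5 jig mm [  0.6 -64.8  92.8] heading 0.0 F [-1.8  0.8  7. ] grip 0.0043 23.9
jigx in tool [-1.0e+00 -4.0e-04  1.4e-03] jigy [-4.e-04  1.e+00 -5.e-04]
(0, -62, 91.5) shift [0.0006, 0.0028, 0.0013] turn 0.0
```

drive_tool(
  series=[
    [[0,0,-0.0015],0,0],
    [[0,0.002,-0.0015],0,0],
    [[0,0.003,-0.0015],0,0],
    [[0,0.004,-0.0015],0,0],
    [[0,0.004,-0.0015],0,0],
  ],
)

```text
time_s: 4.05
position: [0.6096, 0.0348, 0.0931]
tool_rot: [[-0.98, -0.197, 0.001], [-0.197, 0.98, -0.002], [-0.0, -0.003, -1.0]]
ft_force: [3.7, -6.1, -5.3]
grip_width: 0.0036
gripper_force: 22.5
```

```bash
python3 -c "
from h import *
go((0,-109,130,0),(0,-109,85,0))"
```

```text
t 4.05 jig mm [  0.5 -63.   93.1] heading -0.0 F [ 3.7 -6.1 -5.3] grip 0.0036 22.5
jigx in tool [-1.e+00  8.e-04  3.e-04] jigy [ 8.0e-04  1.0e+00 -2.5e-03]
(0, -109, 130) shift [0.0004, -0.0461, -0.0368] turn -0.0
(0, -109, 85) shift [0.0005, -0.0459, 0.0082] turn -0.0
```

drive_tool(
  series=[
    [[0,-0.0015,0],0,0.03],
    [[0,-0.0015,0],0,0.03],
    [[0,-0.0015,-0.03],0,0.03],
    [[0,-0.025,-0.04],0,0.0],
    [[0,-0.0475,-0.04],0,0.0],
    [[0,-0.0475,-0.02],0,0.0],
    [[0,-0.0475,0.0],0,0.0],
    [[0,-0.0475,0.008],0,0.0],
    [[0,-0.0475,0.008],0,0.0],
  ],
)

```text
time_s: 4.95
position: [0.618, -0.0102, 0.0845]
tool_rot: [[-0.98, -0.197, -0.002], [-0.197, 0.98, 0.001], [0.002, 0.001, -1.0]]
ft_force: [-0.2, 0.0, 0.3]
grip_width: -0.0001
gripper_force: 0.0
```

```bash
python3 -c "
from h import *
go((0,-109,82,0),(0,-109,76,0))"
```

```text
t 4.95 jig mm [  -0.2 -108.9   84.5] heading -0.0 F [-0.2  0.   0.3] grip -0.0001 0.0
jigx in tool [-1.0e+00  4.0e-04 -2.1e-03] jigy [4.e-04 1.e+00 1.e-03]
(0, -109, 82) shift [-0.0002, -0.0002, 0.0025] turn -0.0
(0, -109, 76) shift [-0.0002, -0.0002, 0.0085] turn -0.0
```

Press to about z 75 and hold for about 3 s.

drive_tool(
  series=[
    [[0,0,0.003],0,0],
    [[0,0,0.006],0,0],
    [[0,0,0.009],0,0],
    [[0,0,0.0105],0,0],
    [[0,0,0.0105],0,0],
  ],
)

```text
time_s: 5.45
position: [0.6193, -0.0107, 0.0758]
tool_rot: [[-0.98, -0.197, 0.002], [-0.197, 0.98, -0.0], [-0.002, -0.001, -1.0]]
ft_force: [0.4, 0.1, 5.1]
grip_width: 0.0001
gripper_force: 2.5
```

```bash
cat > pad.py <<'E'
from h import *
def padpts(tag=None):
    for n in ('top','scene'):
        d=cap(n); W=cloud(d); q=np.array([w2j(p) for p in W.reshape(-1,3)])
        m=(np.abs(q[:,0])<.026)&(q[:,2]>.038)&(q[:,2]<.058)&(q[:,1]>-.04)&(q[:,1]<.1)
        # pad: columns off the bar axis
        k=m&(np.abs(q[:,0])>.014); print(n,'pad y (wings) mm',np.round(np.percentile(q[k,1]*1e3,[5,50,95]),1) if k.any() else None,k.sum(), 'bar max',np.round(np.percentile(q[m,1]*1e3,[90,98]),1) if m.any() else None)
        if tag: save(d,f'{n}{tag}.png',(200,90,420,260) if n=='top' else (230,150,500,320),3)
E
python3 -c "
from pad import *
go((0,-109,76,0)); padpts()"
```

```text
t 5.45 jig mm [   0.9 -109.5   75.8] heading -0.0 F [0.4 0.1 5.1] grip 0.0001 2.5
jigx in tool [-1.0e+00  5.0e-04  2.2e-03] jigy [ 5.e-04  1.e+00 -9.e-04]
(0, -109, 76) shift [0.0009, 0.0005, -0.0002] turn -0.0
top pad y (wings) mm [25.  29.6 34. ] 31 bar max [33.3 34.2]
scene pad y (wings) mm [21.2 24.8 32.6] 38 bar max [29.5 33.7]
```

The bar is running back. Press 1 mm further and hold.

drive_tool(
  series=[
    [[0,0,0.001],0,0],
    [[0,0,0.001],0,0],
    [[0,0,0.001],0,0],
    [[0,0,0.001],0,0],
    [[0,0,0.001],0,0],
    [[0,0,0.001],0,0],
    [[0,0,0.001],0,0],
    [[0,0,0.001],0,0],
    [[0,0,0.001],0,0],
    [[0,0,0.001],0,0],
    [[0,0,0.001],0,0],
    [[0,0,0.001],0,0],
    [[0,0,0.001],0,0],
    [[0,0,0.001],0,0],
    [[0,0,0.001],0,0],
    [[0,0,0.001],0,0],
    [[0,0,0.001],0,0],
    [[0,0,0.001],0,0],
    [[0,0,0.001],0,0],
    [[0,0,0.001],0,0],
  ],
)

```text
time_s: 7.55
position: [0.6194, -0.0108, 0.0755]
tool_rot: [[-0.98, -0.197, 0.003], [-0.197, 0.98, -0.001], [-0.003, -0.001, -1.0]]
ft_force: [-0.9, -0.1, 9.6]
grip_width: 0.0004
gripper_force: 4.8
```

```bash
python3 -c "
from pad import *
go((0,-109,76,0)); padpts('2')"
```

```text
t 7.55 jig mm [   1.  -109.6   75.5] heading -0.0 F [-0.9 -0.1  9.6] grip 0.0004 4.8
jigx in tool [-1.0e+00  4.0e-04  2.8e-03] jigy [ 4.0e-04  1.0e+00 -1.4e-03]
(0, -109, 76) shift [0.001, 0.0006, -0.0005] turn -0.0
top pad y (wings) mm [-1.2 -1.2 -1.2] 1 bar max [-1.2 -1.2]
scene pad y (wings) mm [-9.1 -5.   0.3] 27 bar max [0.3 1.8]
```

drive_tool(
  series=[
    [[0,0,0.001],0,0],
    [[0,0,0.001],0,0],
    [[0,0,0.001],0,0],
    [[0,0,0.001],0,0],
    [[0,0,0.001],0,0],
    [[0,0,-0.03],0,0],
    [[0,0,-0.08],0,0.05],
  ],
)

```text
time_s: 8.35
position: [0.6171, -0.0103, 0.1522]
tool_rot: [[-0.98, -0.197, -0.007], [-0.197, 0.98, 0.001], [0.006, 0.003, -1.0]]
ft_force: [1.0, 1.0, 0.8]
grip_width: 0.0133
gripper_force: 0.0
```

```bash
python3 -c "
from pad import *
print(np.round(env.observe()['q'],1)); print(w2j([.4373,.1287,.03]))
go((-212.5,50.2,100,-78.3),(-212.5,50.2,22,-78.3)); padpts()
d=np.load('d0.npz');a=dict(img=d['ti']);"
```

```text
[ -11.9   32.2   69.9    0.    78.2 -113.3]
[-0.14988861  0.06307618  0.03      ]
t 8.35 jig mm [  -1.1 -108.7  152.2] heading -0.0 F [1.  1.  0.8] grip 0.0133 0.0
jigx in tool [-1.0e+00  6.0e-04 -6.1e-03] jigy [6.0e-04 1.0e+00 2.7e-03]
(-212.5, 50.2, 100) shift [0.2112, 0.1586, 0.054] turn 78.3
(-212.5, 50.2, 22) shift [0.2107, 0.1584, 0.132] turn 78.3
top pad y (wings) mm None 0 bar max None
scene pad y (wings) mm [-9.1 -6.1 -1. ] 30 bar max [-1.   1.3]
```

drive_tool(
  series=[
    [[0.04,0.03,0.0],8,0.05],
    [[0.08,0.06,0.0],16,0.05],
    [[0.12,0.09,0.0],24,0.05],
    [[0.16,0.12,0.0],32,0.05],
    [[0.211,0.1586,0.02],40,0.05],
    [[0.211,0.1586,0.04],48,0.05],
    [[0.211,0.1586,0.054],56,0.05],
    [[0.211,0.1586,0.054],64,0.05],
    [[0.211,0.1586,0.054],72,0.05],
    [[0.211,0.1586,0.054],78.3,0.05],
    [[0.211,0.1586,0.054],78.3,0.05],
    [[0.211,0.1586,0.054],78.3,0.05],
  ],
)

```text
time_s: 9.65
position: [0.3804, 0.1033, 0.0998]
tool_rot: [[-0.395, 0.919, 0.0], [0.919, 0.395, -0.0], [-0.0, 0.0, -1.0]]
ft_force: [-0.3, 0.8, 0.9]
grip_width: 0.0499
gripper_force: 0.0
```

```bash
python3 -c "
from h import *
go((-212.5,50.2,22,-78.3))"
```

```text
t 9.65 jig mm [-210.6   49.5   99.8] heading -78.2 F [-0.3  0.8  0.9] grip 0.0499 0.0
jigx in tool [-2.052e-01  9.787e-01  2.000e-04] jigy [ 9.787e-01  2.052e-01 -1.000e-04]
(-212.5, 50.2, 22) shift [0.0011, -0.0017, 0.0778] turn 0.1
```

drive_tool(
  series=[
    [[0.001,-0.0017,0.04],0,0.05],
    [[0.001,-0.0017,0.07],0,0.05],
    [[0.001,-0.0017,0.0775],0,0.05],
    [[0.001,-0.0017,0.0775],0,0.05],
    [[0.001,-0.0017,0.0775],0,0.0],
    [[0.001,-0.0017,0.0775],0,0.0],
    [[0.001,-0.0017,0.0775],0,0.0],
    [[0.001,-0.0017,0.0775],0,0.0],
    [[0.001,-0.0017,0.0775],0,0.0],
  ],
  newtons=40,
)

```text
time_s: 10.55
position: [0.3793, 0.1036, 0.0235]
tool_rot: [[-0.392, 0.92, 0.003], [0.92, 0.392, -0.0], [-0.001, 0.003, -1.0]]
ft_force: [-0.3, -0.4, 5.1]
grip_width: 0.0208
gripper_force: 39.7
```

```bash
python3 -c "
from h import *
go((-212.5,50.2,28,-78.3),(-75,91,28,-90),(-64,91,22.5,-90))"
```

```text
t 10.55 jig mm [-211.7   49.9   23.5] heading -78.3 F [-0.3 -0.4  5.1] grip 0.0208 39.7
jigx in tool [-0.2026  0.9793  0.0028] jigy [ 9.793e-01  2.026e-01 -7.000e-04]
(-212.5, 50.2, 28) shift [0.0004, -0.0007, -0.0045] turn -0.0
(-75, 91, 28) shift [0.0125, 0.1422, -0.0041] turn 11.7
(-64, 91, 22.5) shift [0.0103, 0.153, 0.0014] turn 11.7
```

drive_tool(
  series=[
    [[0,0,-0.006],0,0],
    [[0,0,-0.01],0,0],
    [[0.008,0.01,-0.01],6,0],
    [[0.0155,0.03,-0.01],11.7,0],
    [[0.0155,0.055,-0.01],11.7,0],
    [[0.0155,0.08,-0.01],11.7,0],
    [[0.0155,0.105,-0.01],11.7,0],
    [[0.0155,0.13,-0.01],11.7,0],
    [[0.0145,0.147,-0.01],11.7,0],
    [[0.0145,0.147,-0.01],11.7,0],
    [[0.0145,0.147,-0.01],11.7,0],
  ],
)

```text
time_s: 11.65
position: [0.5072, 0.1744, 0.0323]
tool_rot: [[-0.197, 0.98, -0.001], [0.98, 0.197, -0.0], [0.0, -0.001, -1.0]]
ft_force: [0.3, 1.7, -3.7]
grip_width: 0.0211
gripper_force: 39.7
```

```bash
python3 -c "
from pad import *
go((-68,94,24,-90))
d=cap('top'); save(d,'top3.png',(195,100,345,220),5)"
```

```text
t 11.65 jig mm [-72.4  94.1  32.3] heading -90.0 F [ 0.3  1.7 -3.7] grip 0.0211 39.7
jigx in tool [ 3.0e-04  1.0e+00 -1.4e-03] jigy [ 1.e+00 -3.e-04  1.e-04]
(-68, 94, 24) shift [-0.0001, 0.0044, 0.0083] turn -0.0
```

View pics/top3.png

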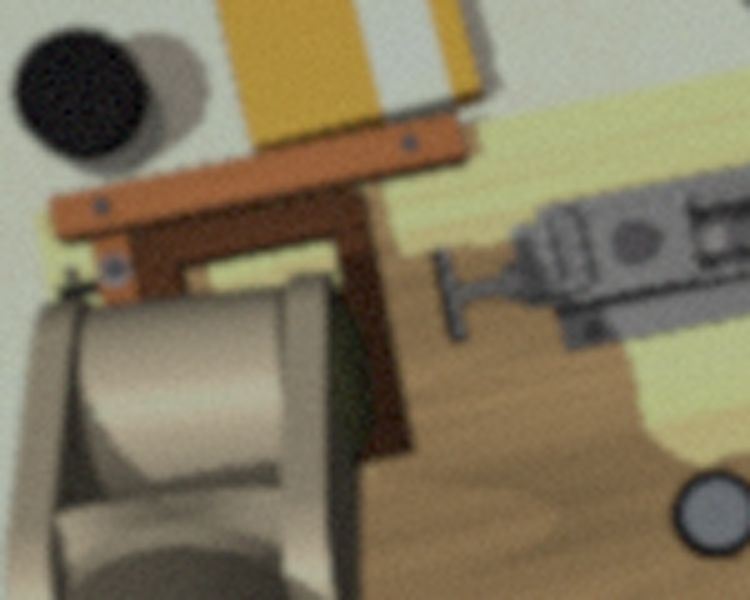

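The crop shows the frame square in the bay under the rail (250,210), the pad back at (450,295) and the button exposed at (637,240). Next I lower the frame, let go, and push it flush with the near finger.

drive_tool(
  series=[
    [[0,0.002,0.005],0,0],
    [[0,0.004,0.0085],0,0],
    [[0,0.004,0.0085],0,0],
    [[0,0.004,0.0085],0,0.035],
    [[0,0.004,0.0085],0,0.035],
    [[0,0.004,0.0085],0,0.035],
    [[0,0.009,0.008],0,0.035],
    [[0,0.012,0.008],0,0.035],
    [[0,0.014,0.008],0,0.035],
    [[0,0.015,0.008],0,0.035],
    [[0,0.0155,0.008],0,0.035],
  ],
)

```text
time_s: 12.8
position: [0.5203, 0.177, 0.024]
tool_rot: [[-0.198, 0.98, -0.008], [0.98, 0.198, -0.002], [-0.0, -0.008, -1.0]]
ft_force: [-12.6, -4.5, 9.6]
grip_width: 0.035
gripper_force: 7.1
```

```bash
python3 -c "
from pad import *
go((-56,94,24,-90))"
```

```text
t 12.8 jig mm [-58.9  94.   24. ] heading -90.0 F [-12.6  -4.5   9.6] grip 0.035 7.1
jigx in tool [-1.0e-04  1.0e+00 -7.8e-03] jigy [ 1.e+00  1.e-04 -1.e-04]
(-56, 94, 24) shift [-0.0, 0.0029, 0.0] turn 0.0
```

drive_tool(
  series=[
    [[0,0.008,0.008],0,0.035],
    [[0,0.006,0.006],0,0.04],
    [[0,0.006,-0.01],0,0.04],
    [[0,0.006,-0.06],0,0.04],
    [[0,0.006,-0.11],0,0.04],
    [[0,0.006,-0.15],0,0.0],
  ],
)

```text
time_s: 13.4
position: [0.5296, 0.1788, 0.1773]
tool_rot: [[-0.197, 0.98, 0.003], [0.98, 0.197, 0.0], [-0.0, 0.003, -1.0]]
ft_force: [0.9, 0.7, 0.2]
grip_width: 0.0268
gripper_force: 0.0
```

```bash
python3 -c "
from pad import *
print(np.round(env.observe()['q'],1))
go((0,-250,170,0),(0,-250,100,0))"
```

```text
[ 6.5 25.2 78.2 -0.  76.5 -4.8]
t 13.4 jig mm [-49.5  94.  177.3] heading -90.0 F [0.9 0.7 0.2] grip 0.0268 0.0
jigx in tool [5.0e-04 1.0e+00 2.6e-03] jigy [ 1.e+00 -5.e-04 -2.e-04]
(0, -250, 170) shift [-0.3439, 0.0496, 0.0075] turn -90.0
(0, -250, 100) shift [-0.3439, 0.0494, 0.0775] turn -90.0
```

```bash
python3 -c "
from pad import *
d=cap('scene'); save(d,'scene4.png',(300,140,460,260),5)
W=cloud(d).reshape(-1,3); q=np.array([w2j(p) for p in W]); im=d['img'].reshape(-1,3).astype(int)
m=(q[:,2]>.03)&(q[:,2]<.05)&(im.sum(-1)<170)&(q[:,0]<.078)&(q[:,0]>-.09)&(q[:,1]>.02)&(q[:,1]<.16)
print(m.sum(),np.median(q[m,2])*1e3,cv2.minAreaRect((q[m,:2]*1e3).astype(np.float32)))"
```

```text
504 38.29389216697024 ((-0.22956085205078125, 94.183837890625), (132.0194854736328, 142.21665954589844), 89.65798950195312)
```

View pics/scene4.png

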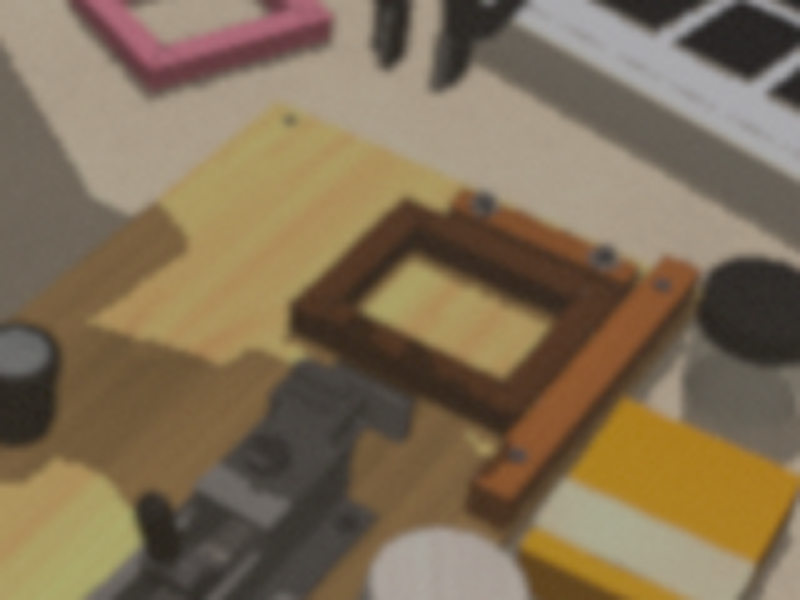

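The crop shows the frame flat and flush along the rail (560,360), with a small gap to the stop (530,240). It measures as centred at jig (0, 94) mm and square. On to the lever.

drive_tool(
  series=[
    [[-0.05,0.0496,0.0],-8,0],
    [[-0.1,0.0496,0.0],-16,0],
    [[-0.15,0.0496,0.0],-24,0],
    [[-0.2,0.0496,0.0],-32,0],
    [[-0.25,0.0496,0.0],-40,0],
    [[-0.3,0.0496,0.0],-48,0],
    [[-0.344,0.0496,0.0],-56,0],
    [[-0.344,0.0496,0.0],-64,0],
    [[-0.344,0.0496,0.0],-72,0],
    [[-0.344,0.0496,0.0],-80,0],
    [[-0.344,0.0496,0.0],-90,0],
    [[-0.344,0.0496,0.0],-90,0],
    [[-0.344,0.0496,0.0],-90,0],
    [[-0.344,0.0496,0.04],-90,0],
    [[-0.344,0.0496,0.0775],-90,0],
    [[-0.344,0.0496,0.0775],-90,0],
    [[-0.344,0.0496,0.0775],-90,0],
  ],
)

```text
time_s: 15.15
position: [0.6459, -0.1488, 0.0976]
tool_rot: [[-0.981, -0.196, 0.0], [-0.196, 0.981, -0.0], [-0.0, -0.0, -1.0]]
ft_force: [-0.3, -0.2, 0.9]
grip_width: -0.0
gripper_force: 0.0
```

```bash
python3 -c "
from pad import *
go((0,-250,100,0))"
```

```text
t 15.15 jig mm [-2.000e-01 -2.502e+02  9.760e+01] heading -0.1 F [-0.3 -0.2  0.9] grip -0.0 0.0
jigx in tool [-1.0e+00  2.2e-03  2.0e-04] jigy [ 2.2e-03  1.0e+00 -1.0e-04]
(0, -250, 100) shift [-0.0002, 0.0002, -0.0024] turn -0.1
```

drive_tool(
  series=[
    [[0,0.02,0],0,0],
    [[0,0.03,0],0,0],
    [[0,0.04,0],0,0],
    [[0,0.05,0],0,0],
    [[0,0.06,0],0,0],
    [[0,0.068,0],0,0],
    [[0,0.068,0],0,0],
  ],
)

```text
time_s: 15.85
position: [0.6322, -0.0811, 0.0971]
tool_rot: [[-0.98, -0.198, 0.001], [-0.198, 0.98, -0.0], [-0.001, -0.0, -1.0]]
ft_force: [1.2, -3.7, 2.0]
grip_width: -0.0001
gripper_force: 2.1
```

drive_tool(
  series=[
    [[0,0.003,0],0,0],
    [[0,0.003,0],0,0],
  ],
)

```text
time_s: 16.05
position: [0.6317, -0.0792, 0.0967]
tool_rot: [[-0.98, -0.197, 0.0], [-0.197, 0.98, -0.0], [-0.0, -0.0, -1.0]]
ft_force: [2.5, -3.7, 3.2]
grip_width: 0.0
gripper_force: 2.2
```

drive_tool(
  series=[
    [[0,0.003,0],0,0],
    [[0,0.003,0],0,0],
  ],
)

```text
time_s: 16.25
position: [0.631, -0.0763, 0.0964]
tool_rot: [[-0.98, -0.197, -0.0], [-0.197, 0.98, 0.0], [0.0, 0.0, -1.0]]
ft_force: [2.4, -4.4, -0.2]
grip_width: -0.0002
gripper_force: 2.1
```

drive_tool(
  series=[
    [[0,0.003,0],0,0],
    [[0,0.003,0],0,0],
  ],
)

```text
time_s: 16.45
position: [0.6302, -0.0734, 0.0963]
tool_rot: [[-0.98, -0.197, -0.001], [-0.197, 0.98, 0.0], [0.001, 0.0, -1.0]]
ft_force: [1.1, -5.4, -1.0]
grip_width: 0.0002
gripper_force: 2.2
```

drive_tool(
  series=[
    [[0,0.003,0],0,0],
    [[0,0.003,0],0,0],
  ],
)

```text
time_s: 16.65
position: [0.63, -0.0724, 0.0964]
tool_rot: [[-0.981, -0.196, 0.0], [-0.196, 0.981, -0.003], [0.001, -0.003, -1.0]]
ft_force: [3.7, -13.2, -3.0]
grip_width: -0.0005
gripper_force: 5.6
```

```bash
python3 -c "
from pad import *
go((0,-250,100,0)); d=cap('scene'); save(d,'scene5.png',(300,200,400,310),6)"
```

```text
t 16.65 jig mm [  -0.7 -172.2   96.4] heading -0.1 F [  3.7 -13.2  -3. ] grip -0.0005 5.6
jigx in tool [-1.0e+00  1.2e-03 -6.0e-04] jigy [ 0.0012  1.     -0.0035]
(0, -250, 100) shift [-0.0008, -0.0778, -0.0034] turn -0.1
```

drive_tool(
  series=[
    [[0,-0.02,0],0,0],
    [[0,-0.04,0],0,0],
    [[0,-0.06,0],0,0],
    [[0,-0.076,0],0,0],
    [[0,-0.076,0],0,0],
    [[0,-0.076,0],0,0],
  ],
)

```text
time_s: 17.3
position: [0.6446, -0.1448, 0.0965]
tool_rot: [[-0.98, -0.197, -0.001], [-0.197, 0.98, 0.001], [0.0, 0.001, -1.0]]
ft_force: [-0.6, 0.5, -0.0]
grip_width: 0.0003
gripper_force: 0.0
```

```bash
python3 -c "
from pad import *
go((0,-250,100,0)); padpts('6')"
```

```text
t 17.3 jig mm [  -0.8 -246.    96.5] heading -0.1 F [-0.6  0.5 -0. ] grip 0.0003 0.0
jigx in tool [-1.0e+00  1.1e-03 -5.0e-04] jigy [1.1e-03 1.0e+00 9.0e-04]
(0, -250, 100) shift [-0.0008, -0.004, -0.0035] turn -0.1
top pad y (wings) mm [-1.6 35.8 50.1] 86 bar max [47.8 51.1]
scene pad y (wings) mm [-1.7 31.5 49.8] 80 bar max [46.9 50.1]
```

drive_tool(
  series=[
    [[0,0.015,0],0,0],
    [[0,0.03,0],0,0],
    [[0,0.045,0],0,0],
    [[0,0.06,0],0,0],
    [[0,0.07,0],0,0],
    [[0,0.0765,0],0,0],
    [[0,0.0765,0],0,0],
    [[0,0.0765,0],0,0],
    [[0,0.06,0],0,0],
    [[0,0.04,0],0,0],
    [[0,0.02,0],0,0],
    [[0,0,0],0,0],
    [[0,0,0],0,0],
    [[0,0,0],0,0],
  ],
)

```text
time_s: 18.8
position: [0.6447, -0.1453, 0.0964]
tool_rot: [[-0.981, -0.196, -0.001], [-0.196, 0.981, 0.001], [0.0, 0.001, -1.0]]
ft_force: [-0.4, 0.2, 0.0]
grip_width: -0.0001
gripper_force: 0.0
```

```bash
python3 -c "
from pad import *
go((0,-250,100,0)); padpts()"
```

```text
t 18.8 jig mm [  -0.8 -246.5   96.4] heading -0.1 F [-0.4  0.2  0. ] grip -0.0001 0.0
jigx in tool [-1.0e+00  1.6e-03 -4.0e-04] jigy [1.6e-03 1.0e+00 9.0e-04]
(0, -250, 100) shift [-0.0008, -0.0035, -0.0036] turn -0.1
top pad y (wings) mm [ 5.8 35.8 50.7] 92 bar max [47.4 51.1]
scene pad y (wings) mm [ 5.5 30.3 50.2] 79 bar max [46.6 50.7]
```

The bar gained one tooth on each of the two strokes (now about 15.5 mm). Four more strokes.

drive_tool(
  series=[
    [[0,0.015,0],0,0],
    [[0,0.03,0],0,0],
    [[0,0.045,0],0,0],
    [[0,0.06,0],0,0],
    [[0,0.07,0],0,0],
    [[0,0.077,0],0,0],
    [[0,0.077,0],0,0],
    [[0,0.077,0],0,0],
    [[0,0.06,0],0,0],
    [[0,0.04,0],0,0],
    [[0,0.02,0],0,0],
    [[0,0,0],0,0],
    [[0,0,0],0,0],
    [[0,0,0],0,0],
  ],
)

```text
time_s: 20.3
position: [0.6446, -0.1452, 0.0965]
tool_rot: [[-0.981, -0.196, -0.001], [-0.196, 0.981, 0.001], [0.001, 0.001, -1.0]]
ft_force: [-1.4, 0.5, -0.4]
grip_width: -0.0
gripper_force: 0.0
```

drive_tool(
  series=[
    [[0,0.015,0],0,0],
    [[0,0.03,0],0,0],
    [[0,0.045,0],0,0],
    [[0,0.06,0],0,0],
    [[0,0.07,0],0,0],
    [[0,0.077,0],0,0],
    [[0,0.077,0],0,0],
    [[0,0.077,0],0,0],
    [[0,0.06,0],0,0],
    [[0,0.04,0],0,0],
    [[0,0.02,0],0,0],
    [[0,0,0],0,0],
    [[0,0,0],0,0],
    [[0,0,0],0,0],
  ],
)

```text
time_s: 21.7
position: [0.6447, -0.1452, 0.0964]
tool_rot: [[-0.981, -0.196, -0.001], [-0.196, 0.981, 0.001], [0.0, 0.001, -1.0]]
ft_force: [-0.4, 0.0, -0.3]
grip_width: 0.0001
gripper_force: 0.0
```

drive_tool(
  series=[
    [[0,0.015,0],0,0],
    [[0,0.03,0],0,0],
    [[0,0.045,0],0,0],
    [[0,0.06,0],0,0],
    [[0,0.07,0],0,0],
    [[0,0.077,0],0,0],
    [[0,0.0775,0],0,0],
    [[0,0.0775,0],0,0],
  ],
)

```text
time_s: 22.5
position: [0.6302, -0.0719, 0.097]
tool_rot: [[-0.98, -0.197, 0.003], [-0.197, 0.98, -0.008], [-0.001, -0.008, -1.0]]
ft_force: [2.7, -20.6, -4.8]
grip_width: 0.0004
gripper_force: 9.8
```

drive_tool(
  series=[
    [[0,-0.0175,0],0,0],
    [[0,-0.0375,0],0,0],
    [[0,-0.0575,0],0,0],
    [[0,-0.0775,0],0,0],
    [[0,-0.0775,0],0,0],
    [[0,-0.0775,0],0,0],
  ],
)

```text
time_s: 23.1
position: [0.6446, -0.1451, 0.0964]
tool_rot: [[-0.981, -0.196, -0.001], [-0.196, 0.981, 0.001], [0.001, 0.001, -1.0]]
ft_force: [-0.0, 0.1, 1.1]
grip_width: 0.0004
gripper_force: 0.0
```

drive_tool(
  series=[
    [[0,0.015,0],0,0],
    [[0,0.03,0],0,0],
    [[0,0.045,0],0,0],
    [[0,0.06,0],0,0],
    [[0,0.07,0],0,0],
    [[0,0.077,0],0,0],
    [[0,0.0785,0],0,0],
    [[0,0.0785,0],0,0],
  ],
)

```text
time_s: 23.9
position: [0.6302, -0.0717, 0.0971]
tool_rot: [[-0.98, -0.197, 0.003], [-0.197, 0.98, -0.01], [-0.001, -0.01, -1.0]]
ft_force: [4.3, -25.2, -4.8]
grip_width: 0.0001
gripper_force: 11.6
```

```bash
python3 -c "
from pad import *
go((0,-172.2,96,0))"
```

```text
t 23.9 jig mm [  -0.4 -171.5   97.1] heading -0.1 F [  4.3 -25.2  -4.8] grip 0.0001 11.6
jigx in tool [-1.0e+00  9.0e-04  1.2e-03] jigy [ 9.000e-04  9.999e-01 -1.020e-02]
(0, -172.2, 96) shift [-0.0004, -0.0007, 0.0011] turn -0.1
```

Firmly at the lever stop. Return the lever, then look.

drive_tool(
  series=[
    [[0,-0.0185,0],0,0],
    [[0,-0.0385,0],0,0],
    [[0,-0.0585,0],0,0],
    [[0,-0.0785,0],0,0],
    [[0,-0.0785,0],0,0],
    [[0,-0.0785,0],0,0],
  ],
)

```text
time_s: 24.5
position: [0.6446, -0.1449, 0.0965]
tool_rot: [[-0.981, -0.196, -0.001], [-0.196, 0.981, 0.001], [0.001, 0.001, -1.0]]
ft_force: [-0.5, 0.3, -0.5]
grip_width: -0.0001
gripper_force: 0.0
```

```bash
python3 -c "
from pad import *
go((0,-85,170,0),(0,-85,94,0))
for n,bx in (('top',(200,110,345,215)),('scene',(300,140,460,260))):
    d=cap(n); save(d,n+'7.png',bx,5)
    W=cloud(d).reshape(-1,3); q=np.array([w2j(p) for p in W]); im=d['img'].reshape(-1,3).astype(int)
    m=(q[:,2]>.03)&(q[:,2]<.05)&(im.sum(-1)<(260 if n=='top' else 170))&(im[:,0]>1.3*im[:,2])&(q[:,0]<.08)&(q[:,0]>-.09)&(q[:,1]>.02)&(q[:,1]<.17)
    print(n,m.sum(),np.median(q[m,2])*1e3,cv2.minAreaRect((q[m,:2]*1e3).astype(np.float32)))"
```

```text
t 24.5 jig mm [  -0.7 -246.2   96.5] heading -0.1 F [-0.5  0.3 -0.5] grip -0.0001 0.0
jigx in tool [-1.0e+00  1.2e-03 -5.0e-04] jigy [0.0012 1.     0.001 ]
(0, -85, 170) shift [-0.0005, 0.1612, -0.0734] turn -0.1
(0, -85, 94) shift [-0.0005, 0.1612, 0.0026] turn -0.1
top 1177 40.20121419773054 ((0.41902923583984375, 97.11705780029297), (149.09751892089844, 156.34901428222656), 88.26183319091797)
scene 332 37.90806423007617 ((-0.3115997314453125, 98.6136245727539), (136.6297607421875, 143.33639526367188), 89.4610595703125)
```

View pics/top7.png

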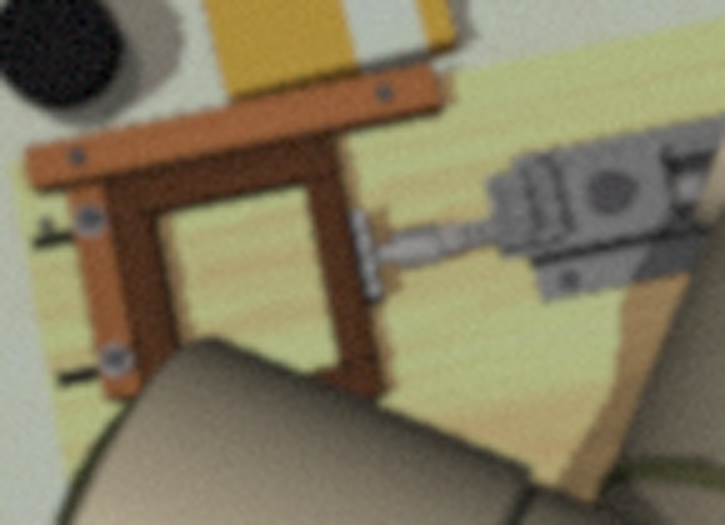

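View pics/scene7.png

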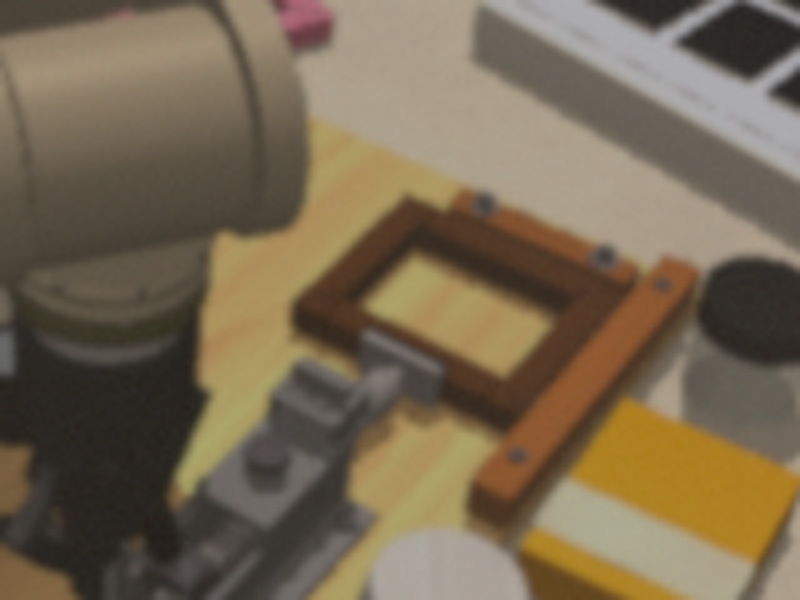

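The pictures show the frame tight on the stop (top crop 110,290) and rail. The pad plate is on the frame's side (370,255), and the guard is open with the button visible (610,190). Now close the guard.

drive_tool(
  series=[
    [[0,0,-0.035],0,0],
    [[0,0,-0.07],0,0],
    [[0,0.04,-0.0734],0,0],
    [[0,0.08,-0.0734],0,0.03],
    [[0,0.12,-0.0734],0,0.03],
    [[0,0.16,-0.0734],0,0.03],
    [[0,0.183,-0.0734],0,0.03],
    [[0,0.183,-0.06],0,0.03],
    [[0,0.183,-0.03],0,0.03],
    [[0,0.183,-0.01],0,0.03],
    [[0,0.183,0.0025],0,0.03],
    [[0,0.183,0.0025],0,0.0],
    [[0,0.183,0.0025],0,0.0],
    [[0,0.183,0.0025],0,0.0],
    [[0,0.183,0.0025],0,0.0],
  ],
  newtons=25,
)

```text
time_s: 26.1
position: [0.6089, 0.0346, 0.0949]
tool_rot: [[-0.98, -0.197, 0.001], [-0.197, 0.98, -0.0], [-0.001, -0.0, -1.0]]
ft_force: [0.2, -0.6, -2.9]
grip_width: 0.0036
gripper_force: 28.9
```

drive_tool(
  series=[
    [[0,-0.008,0],0,0],
    [[0,-0.016,0],0,0],
    [[0,-0.024,0],0,0],
    [[0,-0.032,0],0,0],
    [[0,-0.04,0],0,0],
    [[0,-0.045,0],0,0],
    [[0,-0.047,0],0,0],
    [[0,-0.048,0],0,0],
  ],
)

```text
time_s: 26.9
position: [0.6181, -0.0109, 0.0947]
tool_rot: [[-0.98, -0.197, 0.0], [-0.197, 0.98, 0.004], [-0.001, 0.004, -1.0]]
ft_force: [-0.3, 13.7, 5.4]
grip_width: 0.0041
gripper_force: 29.8
```

```bash
python3 -c "
from pad import *
go((0,-109,92,0))"
```

```text
t 26.9 jig mm [  -0.2 -109.5   94.7] heading -0.0 F [-0.3 13.7  5.4] grip 0.0041 29.8
jigx in tool [-1.e+00  5.e-04  9.e-04] jigy [5.0e-04 1.0e+00 3.6e-03]
(0, -109, 92) shift [-0.0002, 0.0005, 0.0027] turn -0.0
```

drive_tool(
  series=[
    [[0,0,0],0,0.03],
    [[0,0,0],0,0.03],
    [[0,0,0],0,0.03],
    [[0,0,-0.03],0,0.03],
    [[0,0,-0.07],0,0.03],
    [[0,0,-0.11],0,0.03],
    [[0.05,0,-0.13],0,0.03],
    [[0.1,0,-0.13],0,0.03],
    [[0.15,0,-0.13],0,0.03],
    [[0.2,0,-0.13],0,0.03],
    [[0.2,0,-0.13],0,0.03],
    [[0.2,0,-0.13],0,0.03],
  ],
)

```text
time_s: 28.1
position: [0.4217, -0.0523, 0.2249]
tool_rot: [[-0.981, -0.196, 0.001], [-0.196, 0.981, -0.001], [-0.001, -0.001, -1.0]]
ft_force: [-0.5, -0.3, 0.4]
grip_width: 0.0303
gripper_force: 0.0
```

```bash
python3 -c "
from pad import *
go()
for n in ('top','scene'):
    d=cap(n); 
    if n=='scene': save(d,'scene8.png',(300,170,430,290),6)
    q=np.array([w2j(p) for p in cloud(d).reshape(-1,3)])
    m=(np.abs(q[:,0])<.016)&(q[:,2]>.094)&(q[:,2]<.106)&(q[:,1]>-.13)&(q[:,1]<-.05); print('rib y',np.median(q[m,1]) if m.any() else None,m.sum())
    m=(np.abs(q[:,0])<.018)&(q[:,2]>.1)&(q[:,1]<-.15)&(q[:,2]<.14); print('lever',q[m].mean(0) if m.any() else None,m.sum())"
```

```text
t 28.1 jig mm [-201.  -111.3  224.9] heading -0.1 F [-0.5 -0.3  0.4] grip 0.0303 0.0
jigx in tool [-1.      0.002   0.0011] jigy [ 0.002  1.    -0.001]
rib y -0.10958996369457419 24
lever [-0.00204518 -0.20467943  0.11976765] 66
rib y -0.10991729583583107 32
lever [ 0.0040647  -0.20886416  0.11846179] 78
```

View pics/scene8.png

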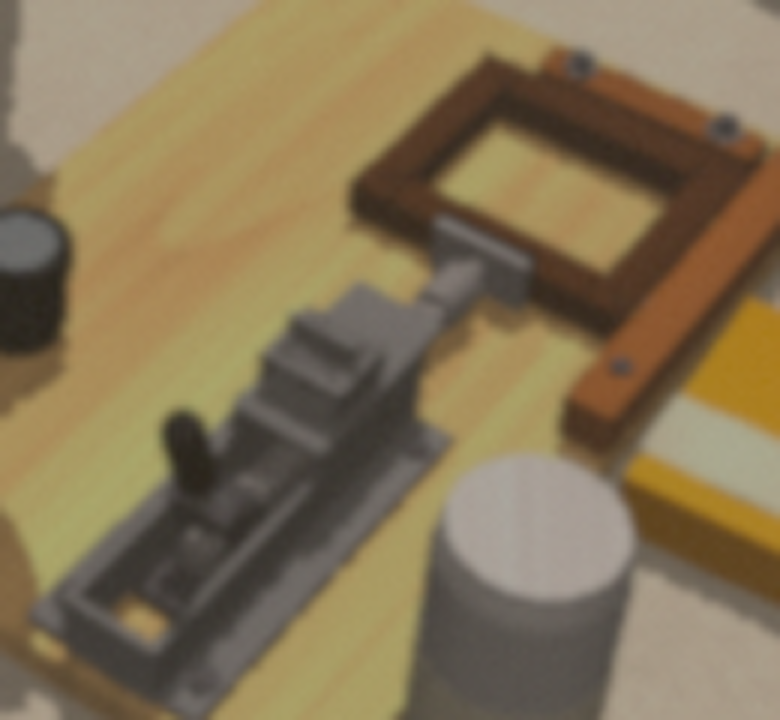

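The crop shows the guard shut over the button (325,350), the lever at rest (185,450), and the frame clamped between the pad (480,260) and the stop. Handing in.

```bash
python3 -c "
from rig import env
print(env.close_job())"
```

```text
the job is handed in; nothing more can be done
None
```

The job is handed in at about 28 s: the bar was released fully back, the frame is flush on the rail and clamped tight against the stop after six full strokes, and the guard is shut. Pad push-in is about 14 mm, worked out from tooth count and stop position rather than measured directly. While backing off the frame I briefly pushed it harder into the rail by mistake; a picture afterwards showed it still square and flush.

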